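# Take the retaining bar off the tin rack and stow it flat

## Robot

A 6-joint arm with a two-finger parallel gripper is mounted at the origin on a cart in front of the work surface, level with it; the furniture and walls round the work are solid. World frame = base frame: x ahead of the robot, y to its left, z up, the work surface at z = 0. Lengths are in mm, angles in degrees, forces in N, time in s.
With the tool pointing down it reaches from about 350 to 850 mm from the base axis. Payload 8.1 kg.
Tool frame: the origin (TCP) lies between the finger pads; the fingertips stand 17 mm ahead of it and the grasp point (between the pads) lies 2 mm behind it; z points along the fingers, y is the line along which they close (so a half turn about z gives the same grasp; the last joint's range is limited). The gripper opens to 93 mm and grips with 3 to 60 N. Pads are 15 mm wide; open, the fingers measure 128 mm over their backs; the gripper's body (75 mm by 188 mm) begins 65 mm behind the grasp point.
Start: joints at [-70.439, 7.471, 85.268, -0, 87.261, -4.893], TCP at [248.396, -546.173, 235.635] pointing down, gripper open.
Joint ranges: [-169.43, 169.43], [-51.17, 129.36], [1.28, 143.12], [-76.62, 256.62], [0, 156.53], [-152.29, 152.29]. Speed limits (degrees/s): [136.94, 136.94, 159.86, 180, 180, 180].

## Interface

Orientations are given as a 3x3 rotation matrix whose columns are the frame's x, y, z axes.
In Python, from rig import env gives the robot as it stands.
- The arm moves only by the shell command python3 -m inch 'ROWS' [FORCE]. ROWS is JSON, one flat list of numbers, 7 for each row, row after row: the shift along the tool's x, y, z in units of 20 cm (1.0 is 20 cm), then the turn, a rotation vector about the tool's x, y, z in units of 90 degrees (1.0 is 90 degrees), then the finger opening in mm, from 0 to 93. In form: [x, y, z, rx, ry, rz, grip, x, y, z, rx, ry, rz, grip, ...]. A call has 1 to 5 rows; each row is the pose to reach, as a shift and turn from the pose commanded when the call began, along the tool's axes at that moment; what a row does not reach only later rows make up. A row lasts 1/10 s, in which the tool goes at most 50 mm and 8.59 degrees, less where a joint would pass 70% of its speed; a pose out of reach is approached as far as the arm can. A call with a number of a shift or a turn outside -1 to 1 is refused whole. A call with a gripper value outside its range is refused whole. The fingers move at their own pace and stop on an object; FORCE is the grip in N (left out, the last holds). Time passes only in rows, so rows that repeat a pose let the fingers close. It gives the time, the measured TCP pose, the force, the opening and the grip force at its end, in the units of the state.
- env.observe(): the state, without advancing time (a new reading comes with each control period).
- env.grab_frame(name): name is "scene" or "top" or "wrist"; returns a dict with "color" (384x512x3 uint8, blue, green, red), "camera_matrix" (3x3 intrinsics, pixels), "dist_coeffs" ([k1, k2, p1, p2, k3] as OpenCV has them; the pictures are not rectified), "R" (3x3) and "t" (3): a world point X has camera coordinates R X + t; the wrist camera has in their place "tool_from_camera" (4x4, takes a point from camera to tool coordinates, whose origin is the TCP and whose axes are the flange's). Camera axes: x right, y down, z forward; pixel columns grow to the right and rows downward; lengths in mm; the calibration is good to about 2 mm. A picture is of the moment at which its call begins: read the wrist's pose just before it. There is no depth.
- env.job_done(): hands the job in; it is judged then, once.
The state is a dict: "t": time; "q": joint angles; "joint_vel": joint speeds; "tau": joint torques, N m; "position": TCP position; "tcp_rot": TCP orientation; "contact_force": force on the tool from outside, world axes, zero at the start; "wrist_torque": the same for the moment, N m; "gripper_width": opening from 0.0 (shut) to 1.0 (fully open); "finger_force": force on a finger pad.
Only numpy, scipy, OpenCV 4.12 (cv2) and the standard library are available. Lean on these libraries where they do the work, as an engineer would, in place of code of your own. Each camera call takes 0.05 s, during which the arm holds its last target. There are 200 camera calls.

## Task

Take the wooden bar off the front of the tin rack: lift it straight up and level until both ends are clear of the U brackets. Lay it on its broad side on the bare worktop and let go, then take it again across its broad width and lay it flat, centred end to end, in the two wide saddles of the low stand, and let go. Keep the bar level end to end throughout, do not drop it, and leave the other things where they are.

Things in the scene. Friction and masses are not known exactly. Their poses are not given: they have to be found in the camera images.
- rack: Fixed wooden rack, left or right. Origin on the worktop below the bar's place; x into the rack, y along the bar, z up. Base 12 mm thick, x -25 to 135, y +-125 mm; back panel 70 mm high. Posts at y = +-100 mm carry steel U brackets, open at the top: slot 24 mm wide along x, floor z = 60, cheek tops z = 86, 22 mm long along y. Between the posts the space under the bar is open
- rack_bar_seat (a point): Centre of the bar when it sits in the U brackets: 80 mm above the rack's origin, axes as the rack
- bar: Loose wooden bar with steel end bands, 18 x 260 x 40 mm along its x, y, z, about 0.15 kg, origin at its centre. At the start it stands on edge in both U brackets, top 100 mm above the worktop, ends 19 mm out past the brackets. It can stand alone on its narrow edge and tips over when pushed sideways near the top
- bar_mid (a point): Centre of the bar, axes as the bar: x through the 18 mm thickness, y along the 260 mm length, z along the 40 mm width. Lying flat on the worktop it is 9 mm above it, with x (up or down) vertical
- stand: Fixed low wooden stand, on the other side of the middle from the rack. Origin on the worktop under its centre, z up, y along the stowed bar. Base 70 x 200 x 12 mm; saddles at y = +-75 mm, each 20 mm long along y, floor z = 36, cheek tops z = 57, 48 mm wide between cheeks, 62 mm outside (along x). Between the saddles only the base lies below the bar
- saddle_seat (a point): Centre of the bar when it lies flat in both saddles, centred: 45 mm above the stand's origin, axes as the stand. The bar may lie either way round and either face up
- tin_tall_mid (a point): Half-way up a food tin 57 x 57 x 72 mm standing in the rack, axis 85 mm behind the bar's centre line
- small_jar_mid (a point): Half-way up a squat jar 63 x 63 x 67 mm standing in the rack, axis 85 mm behind the bar's centre line
- tin_small_mid (a point): Half-way up the other food tin, 57 x 57 x 72 mm, standing in the rack, axis 85 mm behind the bar's centre line
- onion_mid (a point): Centre of a red onion, 84 x 81 x 82 mm, on the worktop near the front left corner
- tape_mid (a point): Centre of a roll of tape lying flat, 96 x 95 x 25 mm, near the front right
- shaker_mid (a point): Half-way up a salt shaker 44 x 44 x 90 mm, standing at the back in the middle; between it and the front edge the worktop in the middle, between rack and stand, is bare (at least 0.15 m wide)

How it is judged (in metres and radians):
On the way, in this order (a step that is already met when the one before it is completed fails the run):
1. the bar is lifted out level, both ends clear above the U brackets (its centre at least 108 mm above the worktop) and still over its place within 35 mm and 0.17 rad (z of bar_mid in the frame of rack above 0.108 m and horizontal distance between bar_mid and rack_bar_seat below 0.035 m and angle between the y axis of bar_mid and the y axis of rack, either way round below 0.17 rad), for 0.1 s.
2. the bar lies on its broad side on the bare worktop, at rest, touched by no finger (height (world z) of bar_mid below 0.014 m and angle between the x axis of bar_mid and the z axis of stand, either way round below 0.09 rad and contact force between the fingers and bar below 0.05 N and linear speed of bar below 0.02 m/s), for 0.2 s.
At the end, for the whole second after the job is handed in: The bar lies flat and still on both saddle floors of the stand, between their cheeks: its centre within 7 mm across, 35 mm along and 4 mm in height of the seat, and flat and in line within 0.09 rad (x of bar_mid in the frame of saddle_seat between -0.007 and 0.007 m and y of bar_mid in the frame of saddle_seat between -0.035 and 0.035 m and z of bar_mid in the frame of saddle_seat between -0.004 and 0.004 m and angle between the x axis of bar_mid and the z axis of stand, either way round below 0.09 rad and angle between the y axis of bar_mid and the y axis of stand, either way round below 0.09 rad and linear speed of bar below 0.02 m/s); the robot touches nothing.
It fails at once if a tin, the jar, the onion, the tape or the shaker is shifted by more than 30 mm (distance of any of tin_tall_mid, small_jar_mid, tin_small_mid, onion_mid, tape_mid, shaker_mid from where it was at the start of the episode above 0.03 m).
It fails at once if one end of the bar is tipped up: its length more than about 20 degrees from level (angle between bar_mid's own y axis and vertical below 1.22 rad or angle between bar_mid's own y axis and vertical above 1.92 rad).
It fails at once if the bar is dropped from more than about 40 mm (faster than 0.9 m/s while no finger touches it) (linear speed of bar above 0.9 m/s and contact force between the fingers and bar below 0.05 N).
It also fails if it takes over 61 s, if anything falls off the work surface, if the arm or the gripper's body presses on something with over 40 N, if the wrist force passes 120 N, or if a joint passes its speed limit or range.

## Working session

There is one attempt and no reset: what is moved stays moved. The work goes in short steps, Python scripts to look and compute and a shell command to move; the robot and the scene stay as the last step left them, time stands still between calls to the robot, and variables do not carry over. Pictures are saved under pics/ and viewed, at most 10 in all, crops included, and the job is handed in when it is done.

```bash
mkdir -p pics; ls; python3 - <<'E'
from rig import env
import cv2,json,numpy as np
o=env.observe()
for n in("scene","top"):
    f=env.grab_frame(n); cv2.imwrite(f"pics/{n}0.png",f["color"])
    np.savez(f"{n}0.npz",**{k:np.array(v) for k,v in f.items()})
    print(n,f["R"],f["t"],f["camera_matrix"],f["dist_coeffs"])
print(o)
E
```

```text
pics
scene [[-0.78958378 -0.61332977 -0.01959709]
 [-0.38649826  0.52186487 -0.7604447 ]
 [ 0.47663041 -0.59286056 -0.64910693]] [ 358.84201822  249.04776502 1559.35846793] [[495.67231785   0.         259.72330311]
 [  0.         495.67231785 192.23358942]
 [  0.           0.           1.        ]] [-0.01112278  0.          0.          0.          0.        ]
top [[-0.00391735 -0.99997833 -0.00529107]
 [-0.97672582  0.00496087 -0.2144343 ]
 [ 0.2144559   0.00432791 -0.97672408]] [  -6.74167896  499.64815137 1356.04492957] [[357.26943339   0.         261.14524159]
 [  0.         357.26943339 195.12374071]
 [  0.           0.           1.        ]] [0.00687908 0.         0.         0.         0.        ]
{'t': 0.0, 'q': array([-7.04391039e+01,  7.51535707e+00,  8.53293053e+01, -7.25210805e-04,
        8.72627665e+01, -4.89494042e+00]), 'joint_vel': array([ 0.02852936,  0.03490878,  0.05343387, -0.03399143,  0.04748399,
       -0.06357593]), 'tau': array([-3.11922922e-04, -5.59834886e+01, -4.91768146e+01,  7.68042658e-02,
        3.57378926e-02, -1.40952166e-04]), 'position': array([ 248.2086501 , -545.64956411,  234.58459406]), 'tcp_rot': array([[ 9.10280437e-01,  4.13991687e-01, -6.39674675e-04],
       [ 4.13992155e-01, -9.10278743e-01,  1.76254082e-03],
       [ 1.47394988e-04, -1.86922672e-03, -9.99998242e-01]]), 'contact_force': array([ 0.0310583 , -0.13760691, -0.42344984]), 'wrist_torque': array([-0.01087947, -0.01428178, -0.02538585]), 'finger_force': 0.0, 'gripper_width': 1.0006348180070384}
```

View pics/top0.png

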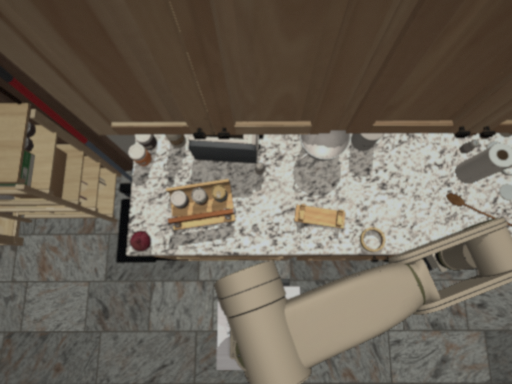

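View pics/scene0.png

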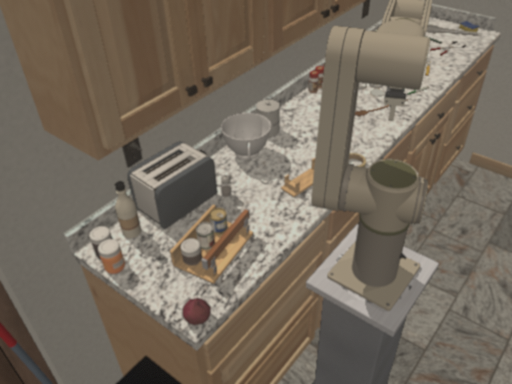

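The top view shows the rack around (202,205), with the bar on its front side at about (203,215). The stand is around (320,217), the onion at (141,241) and the tape at (372,239). I'll enlarge the top view to get accurate pixels.

```bash
python3 - <<'E'
import cv2
a=cv2.imread("pics/top0.png")
l=cv2.resize(a[170:245,160:250],None,fx=8,fy=8,interpolation=cv2.INTER_CUBIC)[:,:,:]
r=cv2.resize(a[195:240,285:355],None,fx=8,fy=8,interpolation=cv2.INTER_CUBIC)
cv2.imwrite("pics/l0.png",l);cv2.imwrite("pics/r0.png",r)
E
```

```text
(no output)
```

View pics/l0.png

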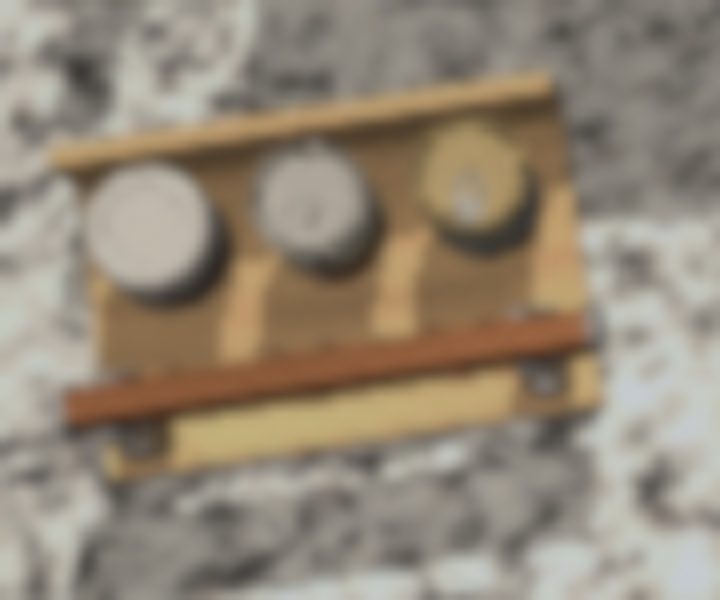

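View pics/r0.png

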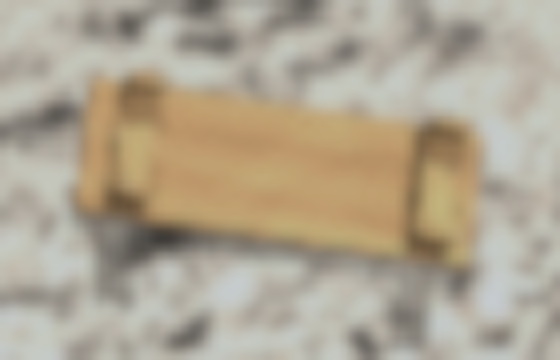

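```bash
cat > h.py <<'E'
import cv2,numpy as np
def ray(f,uv,z,R,t):
    K=np.array(f["camera_matrix"]);d=np.array(f["dist_coeffs"])
    p=cv2.undistortPoints(np.array(uv,float).reshape(-1,1,2),K,d).reshape(-1,2)
    D=np.c_[p,np.ones(len(p))]@R; C=-R.T@t
    return C+D*((z-C[2])/D[:,2])[:,None]
def proj(f,X,R,t):
    return cv2.projectPoints(np.array(X,float),cv2.Rodrigues(R)[0],np.array(t,float),np.array(f["camera_matrix"]),np.array(f["dist_coeffs"]))[0].reshape(-1,2)
def wristRt(f,o):
    T=np.eye(4);T[:3,:3]=o["tcp_rot"];T[:3,3]=o["position"]
    W=np.linalg.inv(T@np.array(f["tool_from_camera"])); return W[:3,:3],W[:3,3]
def go(o,pos,xdir=None,ydir=None):
    """shift in tool axes and turn (units) for tool down with tool y along ydir (either sign)"""
    R=o["tcp_rot"]; s=R.T@(np.array(pos)-o["position"])/200
    y=np.array([*ydir,0.]);y/=np.linalg.norm(y)
    if y@R[:,1]<0:y=-y
    z=np.array([0,0,-1.]);G=np.c_[np.cross(y,z),y,z]
    r=cv2.Rodrigues(R.T@G)[0].ravel()*2/np.pi
    return s.round(4),r.round(4)
E
python3 - <<'E'
from h import *
f=np.load("top0.npz");R,t=f["R"],f["t"]
c=lambda L,o:np.array(L)/8+o
b=ray(f,c([(68,405),(594,330)],[160,170]),100,R,t);print("bar ends",b,b.mean(0),np.linalg.norm(b[0]-b[1]))
s=ray(f,c([(140,90),(128,195),(447,135),(430,245)],[285,195]),57,R,t);print("saddle cheeks",s)
s=ray(f,c([(90,75),(80,212),(480,130),(468,265)],[285,195]),12,R,t);print("stand base corners",s)
E
```

```text
bar ends [[393.14377204 339.58233971 100.        ]
 [427.66369713  92.71531883 100.        ]] [410.40373459 216.14882927 100.        ] 249.26883324368242
saddle cheeks [[ 453.6383672  -170.50465118   57.        ]
 [ 401.90967589 -163.20072306   57.        ]
 [ 430.65272215 -319.12502983   57.        ]
 [ 376.90920102 -308.14421649   57.        ]]
stand base corners [[ 469.86357116 -150.567248     12.        ]
 [ 400.14765654 -143.82291019   12.        ]
 [ 440.7650035  -345.76806837   12.        ]
 [ 372.71266788 -336.10549757   12.        ]]
```

```bash
python3 - <<'E'
from h import *
from rig import env
o=env.observe()
print(go(o,[412,216,235],ydir=[.99,.139]), cv2.Rodrigues(o["tcp_rot"])[0].ravel())
f=np.load("top0.npz");R,t=f["R"],f["t"]
print("shaker?,front edge",ray(f,[(259,182),(260,255)],0,R,t))
E
```

```text
(array([ 2.3219, -3.128 ,  0.004 ]), array([-8.000e-04, -8.000e-04, -8.171e-01])) [-3.06873457e+00 -6.64967831e-01  3.16346950e-04]
shaker?,front edge [[ 5.67126446e+02 -9.06676018e-02  0.00000000e+00]
 [ 2.69007311e+02 -3.26468080e+00  0.00000000e+00]]
```

```bash
python3 -m inch '[0.19,-0.25,0,0,0,0,60,0.37,-0.5,0,0,0,0,60,0.56,-0.75,0,0,0,0,60,0.74,-1,0,0,0,0,60,0.74,-1,0,0,0,0,60]' 30
python3 -m inch '[0.19,-0.25,0,0,0,0,60,0.37,-0.5,0,0,0,0,60,0.56,-0.75,0,0,0,0,60,0.74,-1,0,0,0,0,60,0.74,-1,0,0,0,0,60]'
python3 -m inch '[0.19,-0.25,0,0,0,0,60,0.37,-0.5,0,0,0,0,60,0.56,-0.75,0,0,0,0,60,0.74,-1,0,0,0,0,60,0.74,-1,0,0,0,0,60]'
python3 -m inch '[0.1,-0.12,0,0,0,-0.09,60,0.1,-0.12,0,0,0,-0.18,60,0.1,-0.12,0,0,0,-0.27,60,0.1,-0.12,0,0,0,-0.36,60,0.1,-0.12,0,0,0,-0.45,60]'
python3 -m inch '[0,0,0,0,0,-0.09,60,0,0,0,0,0,-0.18,60,0,0,0,0,0,-0.27,60,0,0,0,0,0,-0.36,60,0,0,0,0,0,-0.367,60]'
python3 -m inch '[0,0,0,0,0,0,60,0,0,0,0,0,0,60]'
python3 - <<'E'
from h import *
from rig import env
o=env.observe();f=env.grab_frame("wrist");cv2.imwrite("pics/w1.png",f["color"])
R,t=wristRt(f,o);np.savez("w1.npz",R=R,t=t,camera_matrix=f["camera_matrix"],dist_coeffs=f["dist_coeffs"])
print(o["position"],o["tcp_rot"],go(o,[412,216,235],ydir=[.99,.139]))
E
```

```text
t: 0.6
position: [300.2, -300.8, 235.0]
tcp_rot: [[0.91, 0.414, -0.0], [0.414, -0.91, 0.001], [0.0, -0.001, -1.0]]
contact_force: [1.0, 0.2, 0.1]
gripper_width: 0.656
finger_force: 0.0
t: 1.1
position: [352.0, -57.6, 235.5]
tcp_rot: [[0.91, 0.414, 0.001], [0.414, -0.91, -0.0], [0.0, 0.0, -1.0]]
contact_force: [0.9, -0.9, -0.1]
gripper_width: 0.644
finger_force: 0.0
t: 1.6
position: [403.9, 186.1, 235.4]
tcp_rot: [[0.91, 0.414, 0.0], [0.414, -0.91, -0.0], [0.0, 0.0, -1.0]]
contact_force: [0.8, -1.3, 0.3]
gripper_width: 0.65
finger_force: 0.0
t: 2.1
position: [412.1, 214.0, 235.1]
tcp_rot: [[0.418, 0.909, -0.001], [0.909, -0.418, -0.0], [-0.001, -0.001, -1.0]]
contact_force: [-0.7, 0.4, -0.4]
gripper_width: 0.641
finger_force: 0.0
t: 2.6
position: [412.2, 213.8, 235.2]
tcp_rot: [[-0.142, 0.99, -0.001], [0.99, 0.142, -0.0], [-0.0, -0.001, -1.0]]
contact_force: [0.0, 0.4, 0.2]
gripper_width: 0.647
finger_force: 0.0
t: 2.8
position: [412.4, 213.9, 235.5]
tcp_rot: [[-0.136, 0.991, -0.0], [0.991, 0.136, -0.0], [-0.0, -0.0, -1.0]]
contact_force: [-0.2, 0.5, -0.2]
gripper_width: 0.645
finger_force: 0.0
[412.35971936 213.89675438 235.48181029] [[-1.35661143e-01  9.90755253e-01 -2.89633500e-04]
 [ 9.90755293e-01  1.35661119e-01 -9.94387175e-05]
 [-5.92274269e-05 -3.00445893e-04 -9.99999953e-01]] (array([ 0.0107, -0.0004,  0.0024]), array([-0.0002,  0.    , -0.0022]))
```

View pics/w1.png

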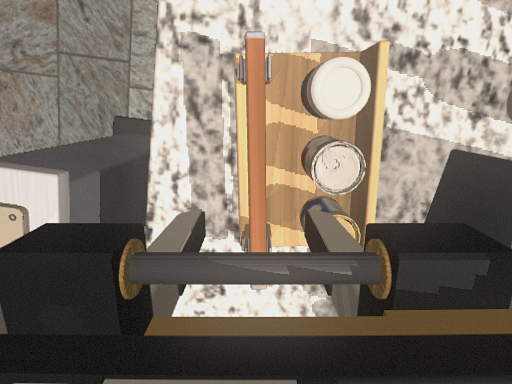

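The wrist view shows the bar running from (255,32) to (258,290), nearly vertical in the image. The U bracket cheeks are at (254,68). I'll segment its edges by colour.

```bash
python3 - <<'E'
from h import *
f=np.load("w1.npz");a=cv2.imread("pics/w1.png").astype(int)
P=[]
for v in range(60,221,40):
    r=a[v,225:290]; m=np.where((r[:,2]-r[:,0]>55)&(r[:,2]<200)&(r[:,1]<115))[0]+225
    print(v,m.min(),m.max(),a[v,240:275:3].tolist() if v==140 else ""); P.append((v,m.min(),m.max()))
for side in(1,2):
    print(ray(f,[(p[side],p[0]) for p in P],100,f["R"],f["t"]).round(1).tolist())
print(ray(f,[(255,31),(258,290)],100,f["R"],f["t"]))
E
```

```text
60 246 264 
100 247 264 
140 248 265 [[149, 215, 236], [149, 211, 236], [158, 225, 243], [83, 118, 180], [87, 129, 199], [86, 127, 196], [83, 121, 184], [84, 123, 187], [77, 115, 179], [103, 148, 190], [105, 148, 191], [103, 144, 186]]
180 248 265 
220 249 250 
[[389.9, 322.2, 100.0], [395.3, 287.7, 100.0], [401.2, 251.1, 100.0], [406.4, 212.0, 100.0], [413.0, 170.3, 100.0]]
[[406.0, 324.5, 100.0], [411.0, 289.9, 100.0], [417.3, 253.4, 100.0], [423.1, 214.3, 100.0], [414.0, 170.4, 100.0]]
[[394.59089679 347.21709744 100.        ]
 [433.57094682  90.6094819  100.        ]]
```

```bash
python3 - <<'E'
from h import *
from rig import env
print(go(env.observe(),[414,219,83],ydir=[.989,.15]))
E
```

```text
(array([0.024 , 0.0115, 0.7627]), array([-0.0001, -0.    , -0.0087]))
```

```bash
python3 -m inch '[0.024,0.0115,0.1,0,0,-0.009,60,0.024,0.0115,0.3,0,0,-0.009,60,0.024,0.0115,0.5,0,0,-0.009,60,0.024,0.0115,0.7,0,0,-0.009,60,0.024,0.0115,0.763,0,0,-0.009,60]' 30
python3 -m inch '[0,0,0,0,0,0,10,0,0,0,0,0,0,10,0,0,0,0,0,0,10,0,0,0,0,0,0,10,0,0,0,0,0,0,10]' 30
python3 -m inch '[0,0,0,0,0,0,10,0,0,0,0,0,0,10,0,0,0,0,0,0,10]'
```

```text
t: 3.35
position: [411.0, 217.8, 78.7]
tcp_rot: [[-0.151, 0.988, -0.007], [0.988, 0.151, -0.003], [-0.002, -0.007, -1.0]]
contact_force: [-0.6, -0.1, -0.5]
gripper_width: 0.642
finger_force: 0.0
t: 3.85
position: [415.0, 219.4, 84.4]
tcp_rot: [[-0.153, 0.988, 0.002], [0.988, 0.153, 0.001], [0.001, 0.002, -1.0]]
contact_force: [0.9, -0.1, -0.2]
gripper_width: 0.262
finger_force: 0.0
t: 4.15
position: [414.5, 219.2, 83.8]
tcp_rot: [[-0.153, 0.988, 0.001], [0.988, 0.153, 0.0], [0.0, 0.001, -1.0]]
contact_force: [-1.4, 0.3, 6.0]
gripper_width: 0.193
finger_force: 30.0
```

```bash
python3 -m inch '[0,0,-0.05,0,0,0,10,0,0,-0.1,0,0,0,10,0,0,-0.15,0,0,0,10,0,0,-0.2,0,0,0,10,0,0,-0.25,0,0,0,10]' 40
python3 -m inch '[0,0,0,0,0,0,10,0,0,0,0,0,0,10,0,0,0,0,0,0,10]'
python3 -m inch '[0,0,-0.1,0,0,0,10,0,0,-0.2,0,0,0,10,0,0,-0.3,0,0,0,10,0,0,-0.4,0,0,0,10,0,0,-0.4,0,0,0,10]'
python3 - <<'E'
from h import *
from rig import env
o=env.observe();print(o["position"],go(o,[420,-35,214],ydir=[0,1]))
f=env.grab_frame("wrist");cv2.imwrite("pics/w2.png",f["color"])
E
```

```text
t: 4.65
position: [414.2, 219.0, 134.2]
tcp_rot: [[-0.153, 0.988, 0.0], [0.988, 0.153, 0.0], [0.0, 0.001, -1.0]]
contact_force: [0.0, -0.3, -1.1]
gripper_width: 0.191
finger_force: 40.0
t: 4.95
position: [413.7, 218.8, 132.5]
tcp_rot: [[-0.153, 0.988, -0.001], [0.988, 0.153, -0.0], [-0.0, -0.001, -1.0]]
contact_force: [-0.5, 1.2, -1.3]
gripper_width: 0.19
finger_force: 40.0
t: 5.45
position: [415.4, 219.5, 215.5]
tcp_rot: [[-0.153, 0.988, 0.004], [0.988, 0.153, 0.002], [0.001, 0.004, -1.0]]
contact_force: [0.9, 0.5, -1.7]
gripper_width: 0.19
finger_force: 40.0
[415.43155822 219.52173968 215.45133517] (array([-1.2611, -0.172 ,  0.0054]), array([ 0.0026,  0.0014, -0.9023]))
```

View pics/w2.png

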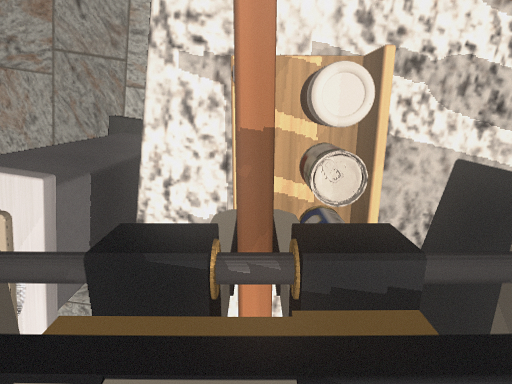

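The bar is gripped squarely at its middle and looks level (column 233–272 at the top). Next I check the shaker's position and joint 6.

```bash
python3 - <<'E'
from h import *
from rig import env
o=env.observe();print(o["q"].round(1))
f=np.load("scene0.npz")
print(ray(f,[(226,188)],45,f["R"],f["t"]),ray(f,[(226,203)],0,f["R"],f["t"]))
E
```

```text
[ 21.6 -12.7 107.2  -0.   85.5  12.8]
[[604.67897359   6.47837063  45.        ]] [[586.00195862  32.50262595   0.        ]]
```

```bash
python3 -m inch '[-0.1,-0.02,0,0,0,0,10,-0.25,-0.06,0,0,0,0,10,-0.42,-0.1,0,0,0,0,10,-0.59,-0.14,0,0,0,0,10,-0.75,-0.18,0,0,0,0,10]'
python3 -m inch '[-0.15,-0.02,0,0,0,0,10,-0.3,-0.03,0,0,0,0,10,-0.43,-0.04,0,0,0,0,10,-0.5,-0.043,0,0,0,0,10,-0.528,-0.043,0,0,0,0,10]'
python3 -m inch '[0,0,0,0,0,-0.06,10,0,0,0,0,0,-0.15,10,0,0,0,0,0,-0.24,10,0,0,0,0,0,-0.33,10,0,0,0,0,0,-0.42,10]'
python3 -m inch '[0,0,0,0,0,-0.09,10,0,0,0,0,0,-0.18,10,0,0,0,0,0,-0.27,10,0,0,0,0,0,-0.36,10,0,0,0,0,0,-0.45,10]'
python3 -m inch '[0,0,0,0,0,-0.03,10,0,0,0,0,0,-0.03,10,0,0,0,0,0,-0.03,10]'
python3 - <<'E'
from h import *
from rig import env
o=env.observe();print(o["position"],o["tcp_rot"].round(3),go(o,[410,-40,27],ydir=[0,1]))
f=env.grab_frame("scene");cv2.imwrite("pics/s2.png",f["color"])
E
```

```text
t: 6.0
position: [400.2, 64.0, 210.9]
tcp_rot: [[-0.153, 0.988, -0.003], [0.988, 0.153, -0.0], [0.0, -0.003, -1.0]]
contact_force: [0.8, 0.5, -0.3]
gripper_width: 0.192
finger_force: 40.0
t: 6.5
position: [408.2, -41.5, 211.1]
tcp_rot: [[-0.151, 0.989, -0.003], [0.989, 0.151, 0.0], [0.001, -0.003, -1.0]]
contact_force: [0.4, 0.0, -2.0]
gripper_width: 0.188
finger_force: 40.0
t: 7.0
position: [408.5, -39.6, 211.7]
tcp_rot: [[-0.731, 0.682, -0.002], [0.682, 0.731, 0.001], [0.002, -0.001, -1.0]]
contact_force: [-0.3, 0.4, -1.8]
gripper_width: 0.189
finger_force: 40.0
t: 7.5
position: [408.5, -39.6, 211.7]
tcp_rot: [[-0.999, 0.044, -0.002], [0.044, 0.999, 0.001], [0.002, 0.001, -1.0]]
contact_force: [-0.1, -1.1, -1.2]
gripper_width: 0.192
finger_force: 40.0
t: 7.8
position: [408.7, -39.9, 212.2]
tcp_rot: [[-1.0, 0.005, -0.001], [0.005, 1.0, 0.0], [0.001, 0.0, -1.0]]
contact_force: [-0.0, 0.4, -1.6]
gripper_width: 0.191
finger_force: 40.0
[408.71804137 -39.90097288 212.19107242] [[-1.     0.005 -0.001]
 [ 0.005  1.     0.   ]
 [ 0.001  0.    -1.   ]] (array([-7.600e-03, -9.000e-04,  9.259e-01]), array([ 0.0003, -0.0008, -0.0031]))
```

View pics/s2.png

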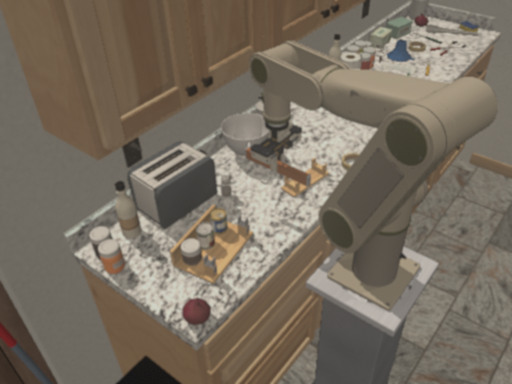

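The bar is held across the gap between rack and stand, clear of the shaker at (226,185), and the rack is undisturbed. I lower it in steps, watching the contact force.

```bash
python3 -m inch '[0,0,0.15,0,0,0,10,0,0,0.35,0,0,0,10,0,0,0.55,0,0,0,10,0,0,0.72,0,0,0,10,0,0,0.82,0,0,0,10]'
python3 -m inch '[0,0,0.04,0,0,0,10,0,0,0.06,0,0,0,10,0,0,0.075,0,0,0,10,0,0,0.08,0,0,0,10,0,0,0.085,0,0,0,10]'
python3 -m inch '[0,0,0,0,0,0,10,0,0,0,0,0,0,10]'
```

```text
t: 8.35
position: [407.0, -39.8, 45.8]
tcp_rot: [[-1.0, 0.005, -0.004], [0.005, 1.0, 0.001], [0.004, 0.001, -1.0]]
contact_force: [-0.3, 0.3, -1.5]
gripper_width: 0.193
finger_force: 40.0
t: 8.85
position: [410.0, -40.6, 33.0]
tcp_rot: [[-1.0, 0.004, 0.002], [0.004, 1.0, -0.0], [-0.002, -0.0, -1.0]]
contact_force: [0.1, 1.0, -0.9]
gripper_width: 0.19
finger_force: 40.0
t: 9.05
position: [409.5, -40.5, 32.5]
tcp_rot: [[-1.0, 0.004, 0.001], [0.004, 1.0, -0.0], [-0.001, -0.0, -1.0]]
contact_force: [0.0, 0.4, -1.4]
gripper_width: 0.19
finger_force: 40.0
```

```bash
python3 -m inch '[0,0,0.01,0,0,0,10,0,0,0.02,0,0,0,10,0,0,0.03,0,0,0,10,0,0,0.035,0,0,0,10,0,0,0.035,0,0,0,10]'
python3 -m inch '[0,0,0.0025,0,0,0,10,0,0,0.005,0,0,0,10,0,0,0.005,0,0,0,10]'
```

```text
t: 9.55
position: [408.8, -40.3, 24.7]
tcp_rot: [[-1.0, 0.004, -0.001], [0.004, 1.0, 0.0], [0.001, 0.0, -1.0]]
contact_force: [0.5, 0.6, -1.7]
gripper_width: 0.192
finger_force: 40.0
t: 9.85
position: [409.1, -40.4, 24.0]
tcp_rot: [[-1.0, 0.004, -0.0], [0.004, 1.0, 0.0], [0.0, 0.0, -1.0]]
contact_force: [0.1, 0.2, -1.9]
gripper_width: 0.193
finger_force: 40.0
```

```bash
python3 -m inch '[0,0,0.0025,0,0,0,10,0,0,0.0025,0,0,0,10,0,0,0.005,0,0,0,10,0,0,0.005,0,0,0,10]'
```

```text
t: 10.25
position: [409.2, -40.4, 23.8]
tcp_rot: [[-1.0, 0.004, -0.0], [0.004, 1.0, 0.0], [0.0, 0.0, -1.0]]
contact_force: [-7.1, 1.5, 11.0]
gripper_width: 0.19
finger_force: 40.0
```

```bash
python3 -m inch '[0,0,-0.003,0,0,0,21,0,0,-0.003,0,0,0,25,0,0,-0.003,0,0,0,35,0,0,-0.003,0,0,0,60,0,0,-0.003,0,0,0,60]' 10
python3 -m inch '[0,0,-0.03,0,0,0,60,0,0,-0.07,0,0,0,60,0,0,-0.11,0,0,0,60,0,0,-0.11,0,0,0,60]'
python3 - <<'E'
from h import *
from rig import env
f=env.grab_frame("wrist");cv2.imwrite("pics/w3.png",f["color"])
E
```

```text
t: 10.75
position: [409.0, -40.4, 23.6]
tcp_rot: [[-1.0, 0.004, -0.0], [0.004, 1.0, 0.0], [0.0, 0.0, -1.0]]
contact_force: [-0.5, 1.1, -0.1]
gripper_width: 0.482
finger_force: 0.0
t: 11.15
position: [410.5, -40.7, 47.5]
tcp_rot: [[-1.0, 0.004, 0.003], [0.004, 1.0, -0.001], [-0.003, -0.001, -1.0]]
contact_force: [0.9, 0.6, -0.0]
gripper_width: 0.644
finger_force: 0.0
```

View pics/w3.png

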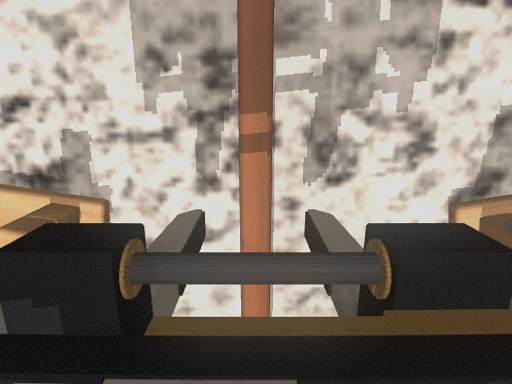

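The bar stands alone on edge (column 238–274), with open fingers on either side at (180,240) and (335,240). Now I push it over towards +y.

```bash
python3 -m inch '[0,0.03,0,0,0,0,60,0,0.06,0,0,0,0,60,0,0.09,0,0,0,0,60,0,0.11,0,0,0,0,60,0,0.13,0,0,0,0,60]'
python3 -m inch '[0,0.02,0,0,0,0,60,0,0.04,0,0,0,0,60,0,0.06,0,0,0,0,60,0,0.08,0,0,0,0,60,0,0.1,0,0,0,0,60]'
python3 -m inch '[0,0.02,0,0,0,0,60,0,0.02,0,0,0,0,60,0,0,-0.1,0,0,0,60,0,0,-0.2,0,0,0,60,0,0,-0.3,0,0,0,60]'
python3 -m inch '[0,0,-0.2,0,0,0,60,0,0,-0.35,0,0,0,60,0,0,-0.35,0,0,0,60]'
python3 - <<'E'
from h import *
from rig import env
o=env.observe();f=env.grab_frame("wrist");cv2.imwrite("pics/w4.png",f["color"])
R,t=wristRt(f,o);np.savez("w4.npz",R=R,t=t,camera_matrix=f["camera_matrix"],dist_coeffs=f["dist_coeffs"])
print(o["position"])
E
```

```text
t: 11.7
position: [409.1, -14.0, 45.6]
tcp_rot: [[-1.0, 0.003, -0.0], [0.003, 1.0, -0.0], [0.0, -0.0, -1.0]]
contact_force: [-0.1, -0.7, 1.7]
gripper_width: 0.645
finger_force: 0.4
t: 12.2
position: [409.2, 5.9, 45.6]
tcp_rot: [[-1.0, 0.004, -0.0], [0.004, 1.0, 0.0], [0.0, 0.0, -1.0]]
contact_force: [-0.3, 0.1, -0.4]
gripper_width: 0.645
finger_force: 0.0
t: 12.7
position: [409.0, 5.5, 106.2]
tcp_rot: [[-1.0, 0.004, -0.001], [0.004, 1.0, -0.0], [0.001, -0.0, -1.0]]
contact_force: [-0.5, -0.0, 0.6]
gripper_width: 0.64
finger_force: 0.0
t: 13.0
position: [412.1, 5.2, 180.6]
tcp_rot: [[-1.0, 0.004, 0.008], [0.004, 1.0, -0.001], [-0.008, -0.001, -1.0]]
contact_force: [-0.3, 0.2, -0.2]
gripper_width: 0.643
finger_force: 0.0
[412.1029307    5.18564043 180.62410574]
```

View pics/w4.png

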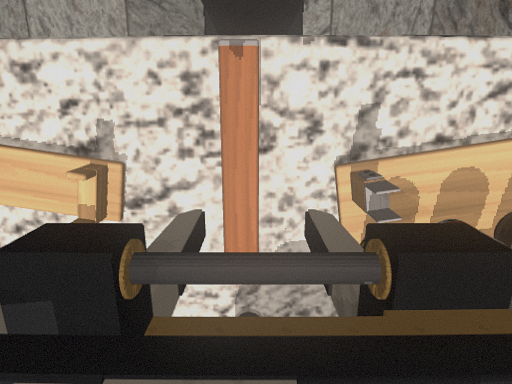

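The bar lies flat: its near end is at row 41, columns 219–257, and at row 240 it spans columns 223–259.

```bash
python3 - <<'E'
from h import *
from rig import env
f=np.load("w4.npz");a=cv2.imread("pics/w4.png").astype(int)
L=[]
for v in(80,120,160,200,240):
    r=a[v,200:285]; m=np.where(r[:,2]-r[:,0]>55)[0]+200; L+=[(m.min(),v),(m.max()+1,v)]
P=ray(f,L,18,f["R"],f["t"]);print(L,P.round(1).tolist())
M=(P[::2]+P[1::2])/2
k=np.polyfit(M[:,0],M[:,1],1);e=ray(f,[(238,40)],18,f["R"],f["t"])[0];print(k,e)
c=np.array([e[0]+130,0]);c[1]=np.polyval(k,c[0]);print("centre",c)
print(go(env.observe(),[*c,60],ydir=[-k[0],1]))
E
```

```text
[(np.int64(220), 80), (np.int64(258), 80), (np.int64(221), 120), (np.int64(258), 120), (np.int64(222), 160), (np.int64(258), 160), (np.int64(223), 200), (np.int64(258), 200), (np.int64(224), 240), (np.int64(258), 240)] [[318.3, -29.0, 18.0], [318.4, 9.1, 18.0], [357.6, -29.1, 18.0], [357.7, 9.1, 18.0], [399.5, -29.3, 18.0], [399.6, 9.2, 18.0], [444.3, -29.5, 18.0], [444.4, 9.2, 18.0], [492.5, -29.8, 18.0], [492.5, 9.3, 18.0]]
[-1.90181544e-03 -9.30663747e+00] [281.34386037 -10.35679619  18.        ]
centre [411.34386037 -10.08893757]
(array([ 0.0008, -0.0766,  0.5904]), array([-0.0004,  0.0032, -0.0011]))
```

```bash
python3 -m inch '[0,-0.076,0.1,0,0,0,60,0,-0.076,0.3,0,0,0,60,0,-0.076,0.5,0,0,0,60,0,-0.076,0.58,0,0,0,60,0,-0.076,0.58,0,0,0,60]'
python3 -m inch '[0,0,0.05,0,0,0,60,0,0,0.1,0,0,0,60,0,0,0.15,0,0,0,60,0,0,0.18,0,0,0,60,0,0,0.19,0,0,0,60]'
python3 -m inch '[0,0,0,0,0,0,60,0,0,0,0,0,0,60]'
```

```text
t: 13.55
position: [405.2, -9.1, 55.2]
tcp_rot: [[-1.0, 0.004, -0.008], [0.004, 1.0, 0.001], [0.008, 0.001, -1.0]]
contact_force: [-0.2, 0.3, -0.0]
gripper_width: 0.646
finger_force: 0.0
t: 14.05
position: [408.8, -9.5, 20.9]
tcp_rot: [[-1.0, 0.004, -0.001], [0.004, 1.0, 0.0], [0.001, 0.0, -1.0]]
contact_force: [-0.7, 0.4, 0.2]
gripper_width: 0.644
finger_force: 0.0
t: 14.25
position: [409.5, -9.7, 22.0]
tcp_rot: [[-1.0, 0.004, 0.001], [0.004, 1.0, -0.0], [-0.001, -0.0, -1.0]]
contact_force: [0.2, 0.0, 0.1]
gripper_width: 0.646
finger_force: 0.0
```

```bash
python3 -m inch '[0,0,0.0075,0,0,0,60,0,0,0.0075,0,0,0,30,0,0,0.0075,0,0,0,30,0,0,0.0075,0,0,0,30,0,0,0.0075,0,0,0,30]' 35
python3 -m inch '[0,0,0,0,0,0,30,0,0,0,0,0,0,30,0,0,0,0,0,0,30]'
python3 -m inch '[0,0,-0.05,0,0,0,30,0,0,-0.15,0,0,0,30,0,0,-0.3,0,0,0,30,0,0,-0.45,0,0,0,30,0,0,-0.6,0,0,0,30]'
python3 -m inch '[0,0,-0.1,0,0,0,30,0,0,-0.2,0,0,0,30,0,0,-0.2,0,0,0,30,0,0,-0.2,0,0,0,30]'
```

```text
t: 14.75
position: [409.3, -9.7, 20.2]
tcp_rot: [[-1.0, 0.004, 0.0], [0.004, 1.0, -0.0], [-0.0, -0.0, -1.0]]
contact_force: [-0.1, -0.9, 1.6]
gripper_width: 0.427
finger_force: 35.0
t: 15.05
position: [409.3, -9.7, 20.3]
tcp_rot: [[-1.0, 0.004, 0.0], [0.004, 1.0, -0.0], [-0.0, -0.0, -1.0]]
contact_force: [-0.9, -1.4, 1.9]
gripper_width: 0.426
finger_force: 35.0
t: 15.55
position: [408.7, -9.4, 141.6]
tcp_rot: [[-1.0, 0.004, -0.0], [0.004, 1.0, 0.0], [0.0, 0.0, -1.0]]
contact_force: [0.8, 1.0, -2.7]
gripper_width: 0.428
finger_force: 35.0
t: 15.95
position: [409.2, -9.6, 180.0]
tcp_rot: [[-1.0, 0.004, 0.001], [0.004, 1.0, -0.0], [-0.001, -0.0, -1.0]]
contact_force: [-0.0, 0.4, -1.0]
gripper_width: 0.429
finger_force: 35.0
```

```bash
python3 -m inch '[-0.1,-0.1,-0.1,0,0,0,30,-0.2,-0.22,-0.2,0,0,0,30,-0.3,-0.36,-0.2,0,0,0,30,-0.4,-0.48,-0.2,0,0,0,30,-0.48,-0.577,-0.2,0,0,0,30]'
python3 -m inch '[0,0,0,0,0,0,30,0,0,0,0,0,0,30,0,0,0,0,0,0,30]'
python3 - <<'E'
from h import *
from rig import env
o=env.observe();f=env.grab_frame("wrist");cv2.imwrite("pics/w5.png",f["color"])
R,t=wristRt(f,o);np.savez("w5.npz",R=R,t=t,camera_matrix=f["camera_matrix"],dist_coeffs=f["dist_coeffs"])
print(o["position"])
E
```

```text
t: 16.45
position: [504.7, -126.5, 218.0]
tcp_rot: [[-1.0, 0.004, -0.003], [0.004, 1.0, 0.001], [0.003, 0.001, -1.0]]
contact_force: [0.2, -0.1, -1.6]
gripper_width: 0.425
finger_force: 35.0
t: 16.75
position: [503.8, -124.5, 219.0]
tcp_rot: [[-1.0, 0.003, -0.002], [0.003, 1.0, 0.001], [0.002, 0.001, -1.0]]
contact_force: [0.3, 0.3, -2.5]
gripper_width: 0.426
finger_force: 35.0
[ 503.80630526 -124.46010124  218.96006646]
```

View pics/w5.png

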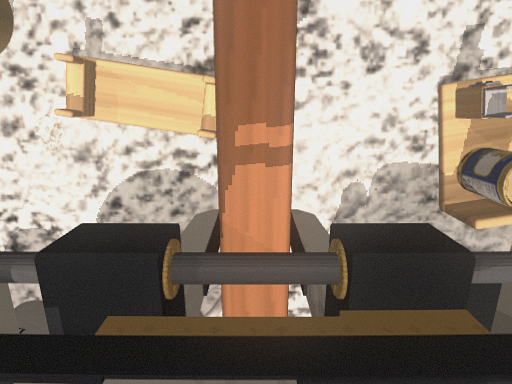

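The bar is held level, and the stand shows at the upper left with cheeks at (70,57) and (68,113), and at (208,78) and (208,133) beside the bar. I'll fit the stand's silhouette numerically, first from this view and then from a second one shifted in y.

```bash
python3 -m inch '[0,0.1,0,0,0,0,30,0,0.2,0,0,0,0,30,0,0.25,0,0,0,0,30,0,0.25,0,0,0,0,30,0,0.25,0,0,0,0,30]'
cat > fit.py <<'E'
from h import *
from rig import env
from scipy.optimize import minimize
import os
if not os.path.exists("w6.npz"):
    o=env.observe();f=env.grab_frame("wrist");cv2.imwrite("pics/w6.png",f["color"])
    R,t=wristRt(f,o);np.savez("w6.npz",R=R,t=t,camera_matrix=f["camera_matrix"],dist_coeffs=f["dist_coeffs"])
p0=[ray(np.load("w5.npz"),[(70,57),(68,113),(208,78),(208,133)],57,np.load("w5.npz")["R"],np.load("w5.npz")["t"])]
print(p0[0].round(1).tolist())
def box(x0,x1,y0,y1,z0,z1): return [[x,y,z] for x in(x0,x1) for y in(y0,y1) for z in(z0,z1)]
boxes=[box(-35,35,-100,100,0,12)]+[box(s*24 if s>0 else -31,31 if s>0 else -24,y-10,y+10,12,57) for s in(1,-1) for y in(75,-75)]+[box(-31,31,y-10,y+10,12,36) for y in(75,-75)]
S=4
def sil(f,p):
    c,s=np.cos(p[2]),np.sin(p[2]);m=np.zeros((384*1,512),np.uint8)
    for b in boxes:
        b=np.array(b,float);W=np.c_[p[0]+c*b[:,0]-s*b[:,1],p[1]+s*b[:,0]+c*b[:,1],b[:,2]]
        h=cv2.convexHull(proj(f,W,f["R"],f["t"]).astype(np.float32))
        cv2.fillConvexPoly(m,np.round(h*16).astype(np.int32),255,cv2.LINE_AA,4)
    return m/255.
def prep(n,reg):
    f={k:v for k,v in np.load(n+".npz").items()};a=cv2.imread(f"pics/{n}.png")
    h=cv2.cvtColor(a,cv2.COLOR_BGR2HSV);wood=((h[...,1]>70)&(h[...,0]>13)&(h[...,0]<28)).astype(float)
    return f,wood,reg
V=[prep("w5",(slice(0,175),slice(25,212))),prep("w6",(slice(0,185),slice(0,205)))]
def cost(p,vs):
    return sum(np.abs(sil(f,p)-w)[r].sum() for f,w,r in vs)
for vs in(V[:1],V[1:],V):
    r=minimize(cost,[416,-242,-.165],args=(vs,),method="Nelder-Mead",options=dict(initial_simplex=[[416,-242,-.165],[424,-242,-.165],[416,-234,-.165],[416,-242,-.13]]))
    print(r.x,r.fun,[w[g].sum() for f,w,g in vs])
E
python3 fit.py
```

```text
t: 17.3
position: [504.9, -75.3, 220.3]
tcp_rot: [[-1.0, 0.003, 0.0], [0.003, 1.0, -0.001], [-0.0, -0.001, -1.0]]
contact_force: [-0.5, -0.4, -2.0]
gripper_width: 0.429
finger_force: 35.0
[[385.7, -306.8, 57.0], [439.9, -316.8, 57.0], [406.4, -170.3, 57.0], [461.0, -172.4, 57.0]]
[ 4.23544817e+02 -2.43064090e+02 -1.52479840e-01] 398.843137254902 [np.float64(9144.0)]
[ 4.24171348e+02 -2.44142394e+02 -1.48363211e-01] 621.035294117647 [np.float64(10788.0)]
[ 4.24054052e+02 -2.43312094e+02 -1.47594649e-01] 1035.0392156862745 [np.float64(9144.0), np.float64(10788.0)]
```

```bash
cat >> fit.py <<'E'
T=[prep("top0",(slice(196,238),slice(288,352)))]
r=minimize(cost,[424,-243,-.15],args=(T,),method="Nelder-Mead",options=dict(initial_simplex=[[416,-242,-.165],[430,-242,-.165],[416,-230,-.165],[416,-242,-.13]]))
print("top",r.x,r.fun,T[0][1][T[0][2]].sum(),cost([424,-243.4,-.149],T))
E
python3 fit.py | tail -1
python3 -m inch '[0,0,0,0,0,0.06,30,0,0,0,0,0,0.15,30,0,0,0,0,0,0.24,30,0,0,0,0,0,0.33,30,0,0,0,0,0,0.42,30]'
python3 -m inch '[0,0,0,0,0,0.09,30,0,0,0,0,0,0.18,30,0,0,0,0,0,0.27,30,0,0,0,0,0,0.36,30,0,0,0,0,0,0.45,30]'
python3 -m inch '[0,0,0,0,0,0.09,30,0,0,0,0,0,0.18,30,0,0,0,0,0,0.222,30,0,0,0,0,0,0.222,30,0,0,0,0,0,0.222,30]'
python3 - <<'E'
from h import *
from rig import env
o=env.observe();print(o["q"].round(1))
print(go(o,[424,-243.4,150],ydir=[.989,-.1485]),go(o,[484,-230,220],ydir=[.989,-.1485]))
E
```

```text
top [ 4.22974996e+02 -2.42839031e+02 -1.49810400e-01] 142.9764705882353 854.0 145.81176470588235
t: 17.85
position: [504.9, -76.2, 220.1]
tcp_rot: [[-0.784, 0.621, -0.0], [0.621, 0.784, -0.0], [-0.0, -0.0, -1.0]]
contact_force: [-0.5, 0.3, -1.4]
gripper_width: 0.427
finger_force: 35.0
t: 18.35
position: [504.9, -76.3, 220.1]
tcp_rot: [[-0.193, 0.981, -0.0], [0.981, 0.193, -0.0], [-0.0, -0.0, -1.0]]
contact_force: [-0.6, 0.6, -2.1]
gripper_width: 0.426
finger_force: 35.0
t: 18.85
position: [504.9, -75.9, 220.1]
tcp_rot: [[0.146, 0.989, -0.0], [0.989, -0.146, -0.0], [-0.0, -0.0, -1.0]]
contact_force: [-0.3, -0.3, -1.8]
gripper_width: 0.425
finger_force: 35.0
[-14.3  -6.  100.5  -0.   85.5  -5.9]
(array([-0.8874, -0.2779,  0.3507]), array([-0.    ,  0.0001,  0.0016])) (array([-7.774e-01,  9.000e-03,  6.000e-04]), array([-0.    ,  0.0001,  0.0016]))
```

All three fits agree within 1 mm, so I move over the stand.

```bash
python3 -m inch '[-0.15,-0.05,0,0,0,0.002,30,-0.38,-0.12,0,0,0,0.002,30,-0.6,-0.19,0,0,0,0.002,30,-0.8,-0.25,0,0,0,0.002,30,-0.887,-0.28,0,0,0,0.002,30]'
python3 -m inch '[0,0,0.1,0,0,0,30,0,0,0.3,0,0,0,30,0,0,0.5,0,0,0,30,0,0,0.5,0,0,0,30,0,0,0.5,0,0,0,30]'
python3 -m inch '[0,0,0,0,0,0,30,0,0,0,0,0,0,30]'
python3 - <<'E'
from h import *
from rig import env
o=env.observe();print(o["position"],go(o,[423.7,-243.3,75],ydir=[.989,-.149]))
E
```

```text
t: 19.35
position: [421.7, -245.6, 220.3]
tcp_rot: [[0.151, 0.989, -0.0], [0.989, -0.151, -0.001], [-0.001, -0.0, -1.0]]
contact_force: [0.2, 0.1, -1.8]
gripper_width: 0.429
finger_force: 35.0
t: 19.85
position: [422.9, -242.4, 120.3]
tcp_rot: [[0.15, 0.989, -0.002], [0.989, -0.15, 0.001], [0.001, -0.002, -1.0]]
contact_force: [0.1, 0.1, -1.4]
gripper_width: 0.424
finger_force: 35.0
t: 20.05
position: [424.9, -243.6, 122.9]
tcp_rot: [[0.15, 0.989, 0.004], [0.989, -0.15, -0.003], [-0.002, 0.004, -1.0]]
contact_force: [0.3, 0.6, -1.7]
gripper_width: 0.426
finger_force: 35.0
[ 424.94330464 -243.62176691  122.9015166 ] (array([ 0.0011, -0.0073,  0.2395]), array([ 0.0025,  0.0013, -0.0008]))
```

```bash
python3 -m inch '[0,0,0.08,0,0,0,30,0,0,0.11,0,0,0,30,0,0,0.11,0,0,0,30,0,0,0.11,0,0,0,30,0,0,0.11,0,0,0,30]'
python3 -m inch '[0,0,0,0,0,0,30,0,0,0,0,0,0,30,0,0,0,0,0,0,30,0,0,0,0,0,0,30,0,0,0,0,0,0,30]'
cat > fit2.py <<'E'
import contextlib,io
with contextlib.redirect_stdout(io.StringIO()): from fit import *
o=env.observe();f=env.grab_frame("wrist");cv2.imwrite("pics/w7.png",f["color"])
R,t=wristRt(f,o);np.savez("w7.npz",R=R,t=t,camera_matrix=f["camera_matrix"],dist_coeffs=f["dist_coeffs"])
f,w,_=prep("w7",None)
h=cv2.cvtColor(cv2.imread("pics/w7.png"),cv2.COLOR_BGR2HSV)
for v in(60,100,140,180,205): # hue runs along row
    r=w[v];bar=(h[v,:,0]<=13)&(h[v,:,1]>90);i=np.where(r)[0];j=np.where(bar)[0];j=j[(j>180)&(j<340)]
    s=sil(f,[423.7,-243.3,-.149])[v];k=np.where(s>.5)[0]
    print(v,"wood",i[:1],i[-1:],"bar",j[:1],j[-1:],"model",k[:1],k[-1:])
print(o["position"],go(o,[423.7,-243.3,75],ydir=[.989,-.149]))
E
python3 fit2.py
```

```text
t: 20.55
position: [423.9, -242.9, 99.0]
tcp_rot: [[0.151, 0.989, 0.001], [0.989, -0.151, -0.001], [-0.001, 0.001, -1.0]]
contact_force: [0.6, 0.6, -2.5]
gripper_width: 0.427
finger_force: 35.0
t: 21.05
position: [423.4, -242.6, 98.2]
tcp_rot: [[0.151, 0.989, -0.0], [0.989, -0.151, -0.0], [-0.0, -0.0, -1.0]]
contact_force: [0.6, 0.3, -1.6]
gripper_width: 0.423
finger_force: 35.0
60 wood [] [] bar [215] [295] model [] []
100 wood [206] [304] bar [216] [294] model [205] [305]
140 wood [212] [298] bar [217] [292] model [211] [299]
180 wood [213] [296] bar [218] [291] model [212] [298]
205 wood [214] [295] bar [219] [290] model [213] [297]
[ 423.37822505 -242.57010588   98.15491214] (array([-0.0034,  0.0021,  0.1158]), array([-0.    ,  0.    , -0.0011]))
```

The measured stand, the model and the bar are all centred on column 255. Lowering now.

```bash
python3 -m inch '[0,0.001,0.05,0,0,-0.001,30,0,0.001,0.1,0,0,-0.001,30,0,0.001,0.14,0,0,-0.001,30,0,0.001,0.17,0,0,-0.001,30,0,0.001,0.185,0,0,-0.001,30]'
python3 -m inch '[0,0,0.005,0,0,0,30,0,0,0.01,0,0,0,30,0,0,0.015,0,0,0,30,0,0,0.015,0,0,0,30,0,0,0.015,0,0,0,30]'
python3 -m inch '[0,0,0.0025,0,0,0,30,0,0,0.005,0,0,0,30,0,0,0.0075,0,0,0,30,0,0,0.0075,0,0,0,30]'
```

```text
t: 21.6
position: [423.0, -242.2, 59.9]
tcp_rot: [[0.149, 0.989, -0.001], [0.989, -0.149, 0.001], [0.001, -0.002, -1.0]]
contact_force: [-0.5, -0.3, -0.8]
gripper_width: 0.427
finger_force: 35.0
t: 22.1
position: [423.7, -242.7, 58.4]
tcp_rot: [[0.149, 0.989, 0.0], [0.989, -0.149, -0.0], [-0.0, 0.0, -1.0]]
contact_force: [-0.7, -0.0, -1.2]
gripper_width: 0.425
finger_force: 35.0
t: 22.5
position: [423.7, -242.6, 57.3]
tcp_rot: [[0.149, 0.989, 0.0], [0.989, -0.149, -0.0], [-0.0, 0.0, -1.0]]
contact_force: [-1.9, 1.8, 5.0]
gripper_width: 0.429
finger_force: 35.0
```

```bash
python3 -m inch '[0,0,0,0,0,0,41,0,0,0,0,0,0,44,0,0,0,0,0,0,52,0,0,0,0,0,0,60,0,0,0,0,0,0,60]' 10
python3 -m inch '[0,0,-0.05,0,0,0,60,0,0,-0.15,0,0,0,60,0,0,-0.3,0,0,0,60,0,0,-0.45,0,0,0,60,0,0,-0.6,0,0,0,60]'
python3 -m inch '[0,0,0,0,0,0,60,0,0,0,0,0,0,60,0,0,0,0,0,0,60,0,0,0,0,0,0,60]'
sed -i 's/w7/w8/g' fit2.py; cat >> fit2.py <<'E'
P=[]
for v in(60,100,140,180,210):
    j=np.where((h[v,:,0]<=13)&(h[v,:,1]>90))[0];j=j[(j>180)&(j<340)];P+=[(j[0],v),(j[-1]+1,v)]
X=ray(f,P,54,f["R"],f["t"]);M=(X[::2]+X[1::2])/2
d=M[:,:2]-[423.7,-243.3];c,s=np.cos(-.149),np.sin(-.149)
print("in stand frame x,y",np.c_[c*d[:,0]+s*d[:,1],-s*d[:,0]+c*d[:,1]].round(1).tolist(),"width",np.linalg.norm(X[::2]-X[1::2],axis=1).round(1))
b=((h[...,0]<=13)&(h[...,1]>90));print("rows of bar in col 255",np.where(b[:,255])[0][[0,-1]])
E
python3 fit2.py
```

```text
t: 23.0
position: [423.6, -242.6, 56.6]
tcp_rot: [[0.149, 0.989, 0.0], [0.989, -0.149, 0.0], [0.0, 0.0, -1.0]]
contact_force: [0.9, 0.3, -0.2]
gripper_width: 0.633
finger_force: 0.0
t: 23.5
position: [423.5, -242.5, 178.6]
tcp_rot: [[0.149, 0.989, 0.0], [0.989, -0.149, -0.0], [-0.0, 0.0, -1.0]]
contact_force: [1.1, 0.8, 0.9]
gripper_width: 0.645
finger_force: 0.0
t: 23.9
position: [422.8, -242.0, 175.2]
tcp_rot: [[0.149, 0.989, -0.002], [0.989, -0.149, 0.002], [0.001, -0.002, -1.0]]
contact_force: [-0.7, 0.4, 0.0]
gripper_width: 0.644
finger_force: 0.0
60 wood [] [] bar [234] [278] model [] []
100 wood [222] [290] bar [234] [282] model [220] [292]
140 wood [71] [288] bar [235] [277] model [222] [289]
180 wood [224] [287] bar [235] [276] model [223] [288]
205 wood [225] [286] bar [236] [276] model [224] [287]
[ 422.81889656 -242.02610499  175.22233652] (array([-0.0062,  0.0064,  0.5011]), array([-0.0014, -0.0008, -0.0001]))
in stand frame x,y [[0.5, 109.6], [2.3, 76.4], [0.6, 41.2], [0.3, 3.7], [0.8, -26.1]] width [38.6 43.3 39.2 39.6 39.6]
rows of bar in col 255 [ 41 298]
```

```bash
python3 -c "
from rig import env
print(env.job_done())"
```

```text
the job is handed in; nothing more can be done
None
```

The job is handed in, with no verdict shown: the bar was lifted out level, tipped flat on the bare worktop and let go, then laid flat in both saddles, about 0.5 mm off centre across by the last camera check, with the arm clear at about 24 s.

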